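# Seat a board on the test fixture and hold a spring-tip tester on its test pad

## Task

Lower the circuit board over the two locating pins of the test fixture until it rests flush on its supports, and let go of it. Then take the hand tester out of its stand and hold it upright with its spring tip on the board's round test pad, pressing lightly so that the tip is pushed in about half of its travel and never jammed hard against the board. Finish still holding the tester there, motionless, and leave the other things on the bench where they lie.

Things in the scene. Friction and masses are not known exactly. Their poses are not given: they have to be found in the camera images.
- board: Loose green circuit board, 100 x 130 x 3.2 mm (x, y, z), 0.15 to 0.3 kg, lying component side up on the bench. Origin: centre of its underside; z up. A finned aluminium heat sink stands in its middle (the thing to grip); lower parts, up to 22 mm above the underside, along the two long edges. Two through holes of 8 mm take the fixture's pins, one way round only.
- heat_sink (a point): Grip point on the heat sink: on the board's z axis, 27 mm above its underside; axes as the board's. The heat sink is 40 mm along x, 26 mm along y, its top 38 mm above the underside; grip it across y. The board is bare beside the gripped sides (|x| under 18 mm).
- hole_a (a point): Centre of one 8 mm hole at the board's underside, at x -40, y +55 mm in the board's frame (10 mm from both edges of a corner).
- hole_b (a point): Centre of the other 8 mm hole at the board's underside, at x +40, y -40 mm (10 mm from the long edge, 25 mm from the short edge).
- test_pad (a point): Centre, on the board's upper face, of its only large round test pad: a gold disc 10 mm across with a thin white ring round it, at x -10, y -42, z +3.2 mm in the board's frame. Nearest part: a 3 mm high chip 19 mm away; the heat sink's side is 29 mm away.
- fixture: Test fixture fixed to the bench: dark base plate 124 x 164 mm, its top 12 mm above the bench, with two steel locating pins and three brass rest posts. Origin: under the plate's centre; z up. Seated, the board's frame lies parallel to the fixture's (x to x, y to y), its origin on point seat.
- seat (a point): Point on the fixture's z axis 26 mm above the bench, the level of the tops of the rest posts and of the pins' shoulders, on which the board's underside rests; axes as the fixture's.
- pin_a (a point): Tip of the pin for hole_a, at x -40, y +55 mm in the fixture's frame. Each pin: 6 mm across, 17 mm tall above the seat level, its top 6 mm tapering to 2 mm across, on a 13 mm shoulder.
- pin_b (a point): Tip of the pin for hole_b, at x +40, y -40 mm in the fixture's frame; same shape.
- stand: Fixed tester stand: round foot 72 mm across with an upright tube, 30 mm outside, 21 mm inside, rim 82 mm above the bench; the tester in it reaches 160 mm above the bench. Origin: under its centre.
- tester: Loose hand tester, about 0.1 kg, 144 mm long, standing upright in the stand, tip down, its collar on the tube's rim. Origin: end of the spring tip when fully out; z runs up the tester. Tip and nose: z 0 to 30 mm; barrel 16 mm across to z 66; collar 25 mm across to z 72; grey grip, 24 mm along x, 18 mm along y, to z 144. Raise it 70 mm to clear the stand.
- tester_grip (a point): Grip point on the tester's axis, 105 mm above its origin, 39 mm below its top; grip across y (18 mm). Axes as the tester's.
- spring_tip (a joint): How far the tip (a 4 mm brass pin) is pushed into the tester: 0 fully out, 0.010 m fully in. The spring pushes with about 1 N at first and 3.5 N fully in (2.25 N at half); beyond that the tester is rigid.
- tip_end (a point): End of the brass tip; it moves with the tip.
- esd_brush: Bystander: flat black brush, 26x138x10 mm, lying near the front edge of the bench; leave it.
- flux_syringe: Bystander: flux syringe, 28x108x20 mm, lying near the front edge at the left; leave it.
- tweezers: Bystander: steel tweezers, 10x122x9 mm, lying between the fixture and the middle of the bench; leave it.
- kapton_roll: Bystander: thin amber tape roll, 60 mm across, 12 mm high, lying flat; leave it.
- tape_roll_black: Bystander: black tape roll, 66 mm across, 19 mm high, lying flat at the right, in front of the iron stand; leave it.
- screw_dish: Bystander: round screw dish, 66 mm across, 14 mm high, at the back left; leave it.
- flux_pot: Bystander: round rosin pot, 68 mm across, 24 mm high, at the right; leave it.
Mind the look-alikes: they are no part of the job. Leave any pink or red look-alike of the fixture alone.

How it is judged:
On the way, in this order (a step that is already met when the one before it is completed fails the run):
1. the board is flush on the fixture's supports with both pins through their holes, and let go (horizontal distance between hole_a and pin_a below 0.0025 m and horizontal distance between hole_b and pin_b below 0.0025 m and z of board in the frame of seat between -0.0025 and 0.0015 m and angle between the z axis of board and the z axis of fixture, either way round below 0.025 rad and contact force between board and the fingers below 0.05 N), for 0.3 s.
2. the tester is out of its stand, in the grip (contact force between tester and the fingers above 1 N and contact force between tester and stand below 0.05 N and horizontal distance between tester and stand above 0.08 m), for 0.1 s.
At the end, for the whole second after the job is handed in: For 1 s the gripped tester is still, off its stand, upright within 7 degrees, its tip within 5 mm of the round pad's centre, pushed in 2 to 8 mm with 0.5 to 5 N on the board; the board, untouched by the fingers, lies flush within 1.5 mm and 1.4 degrees, each hole within 2.5 mm of its pin (all of step 1 and contact force between tester and the fingers above 1 N and contact force between tester and stand below 0.05 N and horizontal distance between tip_end and test_pad below 0.005 m and z of tip_end in the frame of test_pad below 0.0015 m and angle between tester's own z axis and vertical below 0.12 rad and value of joint spring_tip between 0.002 and 0.008 m and contact force between tester and board between 0.5 and 5 N and linear speed of each of tester, board below 0.01 m/s); the arm keeps its last pose, push and grip.
It fails at once if the tester is jammed against the board with more than 15 N (contact force between tester and board above 15 N).
It fails at once if another thing on the bench is moved more than 25 mm (distance of any of esd_brush, flux_syringe, tweezers, kapton_roll, tape_roll_black, screw_dish, flux_pot from where it was at the start of the episode above 0.025 m).
It also fails if it takes over 70 s, if anything falls off the work surface, if the arm or the gripper's body presses on something with over 40 N, if the wrist force passes 120 N, or if a joint passes its speed limit or range.

## Robot

A 7-joint arm with a two-finger parallel gripper is mounted at the origin on a cart in front of the work surface, level with it; the furniture and walls round the work are solid. World frame = base frame: x ahead of the robot, y to its left, z up, the work surface at z = 0. Lengths are in m, angles in rad, forces in N, time in s.
With the tool pointing down it reaches from about 0.425 to 0.925 m from the base axis. Payload 6.8 kg.
Tool frame: the origin (TCP) lies at the very end of the fingers, on their centre line; the grasp point (between the pads) lies 19 mm behind it; z points along the fingers, y is the line along which they close (so a half turn about z gives the same grasp; the last joint's range is limited). The gripper opens to 85 mm and grips with 20 to 120 N. Pads are 22 mm wide; open, the fingers measure 114 mm over their backs; the gripper's body (76 mm by 85 mm) begins 54 mm behind the grasp point. The pads swing forward as they close: fully open they stand 13 mm farther back than shut.
Start: joints at [-1.432, 0.477, 0.022, 1.555, -0.011, 1.109, -0.083], TCP at [0.165, 0.655, 0.231] pointing down, gripper open.
Joint ranges: [-2.96, 2.96], [-0.34, 2.1], [-1.41, 1.46], [0.24, 2.44], [-1.37, 4.51], [0.17, 1.92], [-2.96, 2.96]. Speed limits (rad/s): [2.39, 2.39, 3.14, 3.14, 3.14, 3.14, 3.14].

## Interface

Orientations are given as a rotation vector (axis times angle).
In Python, from bench import get_obs, viewer, r gives the robot as it stands. The module is installed in compiled form; this text tells all that it offers.
- The arm moves only by the tool play_rows, never from a script. Its argument "commands" is a list that holds one entry, the list of rows, each a list of 5 numbers: the gripper's target within -1 to 1 (shut at 1, half-way at 0, fully open at -1), then the shift along the tool's x, y, z scaled (see below), then the turn about the tool's z scaled (see below). A call has 1 to 12 rows; each row is the pose to reach, as a shift and turn from the pose commanded when the call began, along the tool's axes at that moment; what a row does not reach only later rows make up. The controller multiplies each number of a shift by 0.2 m and each number of a turn by pi/2 rad. A row lasts 1/12 s, in which the tool goes at most 41.7 mm and 7.16 degrees, less where a joint would pass 70% of its speed; a pose out of reach is approached as far as the arm can. A call with a number of a shift or a turn outside -1 to 1 is refused whole. A call with a gripper value outside its range is refused whole. The fingers move at their own pace and stop on an object; "grip_force" is the grip in N (left out, the last holds). Time passes only in rows, so rows that repeat a pose let the fingers close. It gives the time, the measured TCP pose, the force, the opening and the grip force at its end, in the units of the state.
- get_obs(): the state, without advancing time (a new reading comes with each control period).
- viewer.grab_frame(name): name is "scene" or "top" or "wrist"; returns a dict with "pixels" (400x640x3 uint8, red, green, blue), "fovy" (degrees; the focal length in pixels is half the picture's height over the tangent of half this angle, whatever the lens; pixels are square), "cx", "cy" (the principal point, pixels), "world_to_cam" (4x4, takes a point from world to camera coordinates); the wrist camera has in their place "hand_eye" (4x4, takes a point from camera to tool coordinates, whose origin is the TCP and whose axes are the flange's). Camera axes: x right, y up, looking along -z (the intrinsics and any distortion apply to the point x, -y, -z); pixel columns grow to the right and rows downward; lengths in m; the calibration is good to about 2 mm. A picture is of the moment at which its call begins: read the wrist's pose just before it. There is no depth.
- r.hand_in(): hands the job in; it is judged then, once.
Trained networks look in a picture, given as the dict that the camera call returned (one of the last four; its "shot" number tells which), for a name from the list of things; names that differ only in an ending like _2 or _b are one class to them, and where a whole thing is asked for, a point or a joint stands for the part that bears it (a point fixed in the world has none). Each returns a list of dicts, best first, with "score" (0 to 1); they miss things now and then, are a little off and sometimes report something else, mostly with a low value. They report only what shows in the picture. A call takes as long as a camera call. They do not tell look-alikes from the thing itself.
- viewer.trace(picture, thing): "pixels" (400x640 bool, what is visible of it) and "rect" ([left, top, right, bottom] in pixels, round what is visible of it).
The state is a dict: "clock": time; "joints": joint angles; "qvel": joint speeds; "tau": joint torques, N m; "tcp_pos": TCP position; "orientation": TCP orientation; "contact_force": force on the tool from outside, world axes, zero at the start; "moment": the same for the moment, N m; "grip_width": finger opening in m; "gripper_force": force on a finger pad.
Only numpy, scipy, OpenCV 4.12 (cv2) and the standard library are available. Lean on these libraries where they do the work, as an engineer would, in place of code of your own. Each camera call takes 0.05 s, during which the arm holds its last target. There are 200 camera calls.

## Working session

There is one attempt and no reset: what is moved stays moved. The work goes in short steps, Python scripts to look and compute and a tool call to move; the robot and the scene stay as the last step left them, time stands still between calls to the robot, and variables do not carry over. Pictures are saved under pics/ and viewed, at most 10 in all, crops included, and the job is handed in when it is done.

Besides the shell and the picture viewer there is one more tool, called after "Request:" as name(argument=value, ...), one argument or row to a line, values as JSON. play_rows: Moves the arm, as the interface text tells. Shifts and turns lie within -1 to 1; 1 stands for 0.2 m of shift or pi/2 rad of turn. Its arguments: {"type":"object","properties":{"commands":{"type":"array","items":{"type":"array","items":{"type":"array","items":{"type":"number","minimum":-1,"maximum":1}}}},"grip_force":{"type":"number"}},"required":["commands"]}

```bash
mkdir -p pics
python3 - <<'E'
from bench import get_obs, viewer
import cv2,numpy as np
o=get_obs();print(o['clock'],o['tcp_pos'],o['orientation'])
for n in ['scene','top']:
    p=viewer.grab_frame(n);cv2.imwrite(f'pics/{n}0.png',p['pixels'][:,:,::-1]);print(n,p['fovy'],p['cx'],p['cy'],np.round(p['world_to_cam'],4).tolist(),[k for k in p])
    for t in ['board','heat_sink','test_pad','fixture','stand','tester','tweezers']:
        print(t,[(round(d['score'],2),[int(v) for v in d['rect']]) for d in viewer.trace(p,t)][:4])
E
```

```text
0.0 [0.16474969 0.65399162 0.23034293] [-3.86602192e-01 -3.11761064e+00  2.79273062e-03]
scene 56.98237717628426 318.3376488144435 199.73894492971885 [[0.6388, -0.7694, -0.0051, -0.4036], [0.3657, 0.2978, 0.8818, -0.2941], [-0.6769, -0.5652, 0.4716, -0.9213], [0.0, 0.0, 0.0, 1.0]] ['pixels', 'fovy', 'cx', 'cy', 'world_to_cam', 'shot']
board [(0.95, [208, 189, 246, 209])]
heat_sink [(0.96, [204, 189, 245, 211]), (0.54, [249, 182, 258, 206])]
test_pad [(0.61, [208, 191, 245, 207])]
fixture [(0.97, [308, 238, 371, 275]), (0.71, [399, 304, 472, 361])]
stand [(0.83, [247, 205, 267, 228])]
tester [(0.45, [246, 182, 258, 205])]
tweezers [(0.65, [209, 187, 245, 209]), (0.61, [247, 181, 257, 206]), (0.55, [275, 237, 298, 247])]
top 49.297411043319684 318.439060066146 203.3421039834857 [[-0.0008, -1.0, 0.0073, -0.0585], [0.9917, 0.0001, 0.1285, -0.6009], [-0.1285, 0.0074, 0.9917, -1.7568], [0.0, 0.0, 0.0, 1.0]] ['pixels', 'fovy', 'cx', 'cy', 'world_to_cam', 'shot']
board [(0.82, [198, 214, 231, 243]), (0.49, [262, 231, 274, 243])]
heat_sink [(0.87, [200, 215, 233, 244])]
test_pad [(0.89, [200, 214, 235, 240])]
fixture [(0.96, [414, 234, 464, 272]), (0.95, [328, 212, 375, 252]), (0.83, [283, 131, 328, 165])]
stand [(0.75, [260, 229, 277, 243])]
tester []
tweezers []
```

Run:
```python
import cv2
a=cv2.imread('pics/top0.png')[100:300,160:490]
cv2.imwrite('pics/topc.png',cv2.resize(a,None,fx=2.4,fy=2.4,interpolation=3))
a=cv2.imread('pics/scene0.png')[150:400,150:550]
cv2.imwrite('pics/scc.png',cv2.resize(a,None,fx=2,fy=2,interpolation=3))
```

```text
(no output)
```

View pics/topc.png

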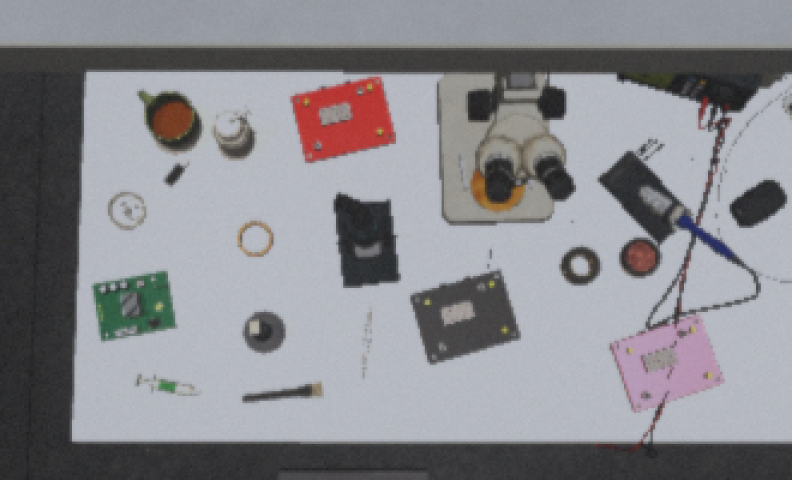

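View pics/scc.png

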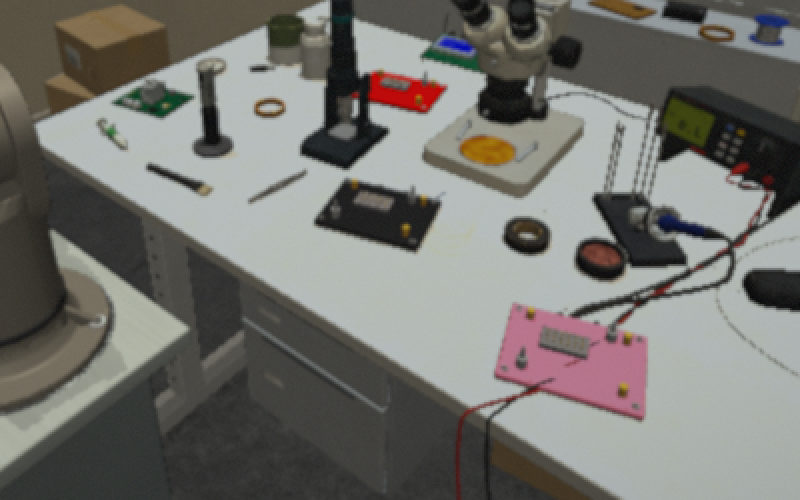

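The candidate fixtures in the top picture are the dark one at (354,231), the red at (303,150) and the pink at (438,251). The dark one fits the description. The board is at (216,228) and the tester in its stand at (269,237). A tall microscope/press at (313,200) has to be avoided.

```bash
cat > h.py <<'E'
import numpy as np,cv2
from bench import get_obs,viewer
from scipy.spatial.transform import Rotation as R
def f(p): return 200/np.tan(np.radians(p['fovy'])/2)
def cam(p,o=None):
    """world->camera 4x4"""
    if 'world_to_cam' in p: return np.array(p['world_to_cam'])
    T=np.eye(4);T[:3,:3]=R.from_rotvec(o['orientation']).as_matrix();T[:3,3]=o['tcp_pos']
    return np.linalg.inv(T@np.array(p['hand_eye']))
def plane(p,W,uv,z):
    C=np.linalg.inv(W);uv=np.atleast_2d(uv).astype(float)
    d=np.c_[(uv[:,0]-p['cx'])/f(p),-(uv[:,1]-p['cy'])/f(p),-np.ones(len(uv))]@C[:3,:3].T
    return C[:3,3]+d*((z-C[2,3])/d[:,2])[:,None]
def proj(p,W,X):
    c=np.atleast_2d(X)@W[:3,:3].T+W[:3,3]
    return np.c_[p['cx']-f(p)*c[:,0]/c[:,2],p['cy']+f(p)*c[:,1]/c[:,2]]
def wrist(name=None):
    o=get_obs();p=viewer.grab_frame('wrist')
    if name: cv2.imwrite(f'pics/{name}.png',p['pixels'][:,:,::-1])
    return p,cam(p,o),o
E
python3 - <<'E'
from h import *
p=viewer.grab_frame('top');W=cam(p)
def mask(m):
    pts=np.argwhere(m)[:,::-1].astype(np.float32);return pts
for t,z in [('board',.003),('fixture',.012),('stand',.04),('kapton_roll',.01),('tweezers',.005),('esd_brush',.005),('flux_syringe',.01)]:
    for d in viewer.trace(p,t)[:3]:
        X=plane(p,W,mask(d['pixels']),z)[:,:2]
        r=cv2.minAreaRect(X.astype(np.float32)*1000)
        print(t,round(d['score'],2),np.round(r[0]),np.round(r[1]),round(r[2],1))
o=get_obs();print(np.round(R.from_rotvec(o['orientation']).as_matrix(),3))
p,W,o=wrist('w0');print(p['fovy'],np.round(p['hand_eye'],3).tolist())
E
```

```text
board 0.73 [507. 370.] [101. 130.] 10.8
fixture 0.92 [838.   7.] [131. 168.] 12.3
fixture 0.76 [ 405. -550.] [135. 170.] 16.4
fixture 0.7 [ 487. -204.] [124. 163.] 14.9
stand 0.46 [454. 132.] [54. 65.] 56.9
kapton_roll 0.74 [ 589. -510.] [67. 59.] 90.0
kapton_roll 0.38 [616. 135.] [ 6. 21.] 79.5
esd_brush 0.66 [351. 109.] [ 24. 130.] 10.4
flux_syringe 0.65 [367. 307.] [96. 25.] 80.6
[[-0.97   0.244 -0.   ]
 [ 0.244  0.97   0.   ]
 [ 0.     0.    -1.   ]]
63.59700144179486 [[-0.001, 0.944, 0.329, 0.084], [1.0, 0.001, -0.001, -0.0], [-0.001, 0.329, -0.944, -0.143], [0.0, 0.0, 0.0, 1.0]]
```

View pics/w0.png

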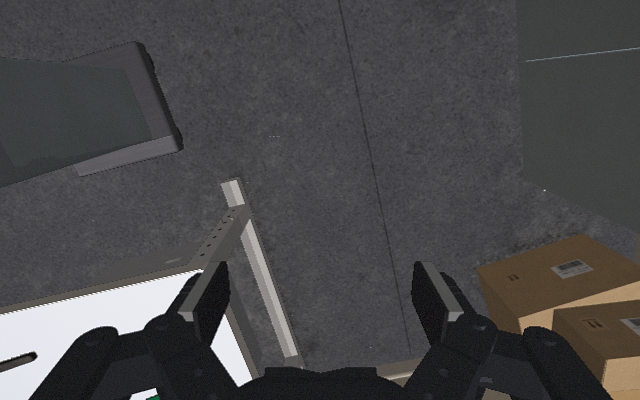

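The wrist camera sees past the bench edge, and the tool is off the bench now. Moving over the board.

Request:
play_rows(
  commands=[
    [[-1,-0.5,-0.24,0,0],[-1,-1,-0.48,0,0],[-1,-1,-0.48,0,0],[-1,-1,-0.48,0,0],[-1,-1,-0.48,0,0],[-1,-1,-0.48,0,0]],
  ],
)

```text
clock: 1.75
tcp_pos: [0.3422, 0.507, 0.2317]
orientation: [0.4, 3.112, -0.003]
contact_force: [0.5, -0.8, -0.0]
grip_width: 0.0853
gripper_force: 0.0
```

Request:
play_rows(
  commands=[
    [[-1,-0.5,-0.24,0,-0.08],[-1,-1,-0.48,0,-0.16],[-1,-1,-0.48,0,-0.24],[-1,-1,-0.48,0,-0.277],[-1,-1,-0.48,0,-0.277],[-1,-1,-0.48,0,-0.277],[-1,-1,-0.48,0,-0.277]],
  ],
)

```text
clock: 2.33
tcp_pos: [0.511, 0.365, 0.2315]
orientation: [-0.28, 3.127, -0.004]
contact_force: [-0.3, -0.7, 0.3]
grip_width: 0.0856
gripper_force: 0.0
```

Run:
```python
from h import *
p,W,o=wrist('w1');print(o['clock'],o['tcp_pos'],R.from_rotvec(o['orientation']).as_matrix().round(3).tolist(),o['joints'])
for t,z in [('board',.003),('heat_sink',.038)]:
    for d in viewer.trace(p,t)[:2]:
        X=plane(p,W,np.argwhere(d['pixels'])[:,::-1],z)[:,:2]
        r=cv2.minAreaRect(X.astype(np.float32)*1000);print(t,d['score'],d['rect'],r)
```

```text
2.3333 [0.51096078 0.36499031 0.23148406] [[-0.984, -0.178, 0.003], [-0.178, 0.984, -0.002], [-0.002, -0.003, -1.0]] [-0.77538155  0.39864765  0.07183553  1.67867388 -0.02797441  1.06477205
  1.05400282]
board 0.57 [267.3, 108.6, 382.9, 199.0] ((504.2307434082031, 368.7171630859375), (102.5903549194336, 132.2232666015625), 10.240592956542969)
heat_sink 0.67 [267.0, 110.0, 384.7, 195.7] ((497.25677490234375, 367.4817199707031), (90.83694458007812, 117.3369369506836), 10.82409381866455)
```

View pics/w1.png

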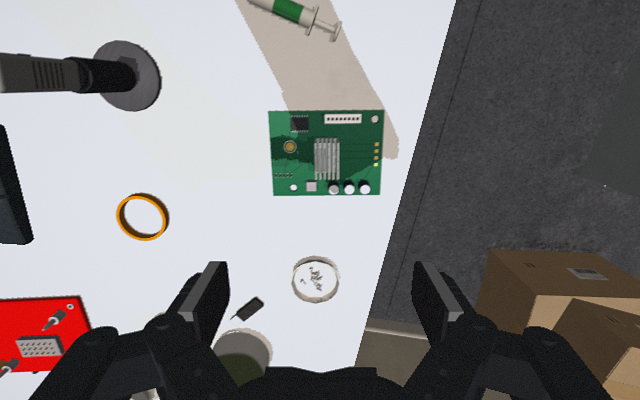

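The board's hole_a is at (374,119), hole_b at (293,187) and the gold pad at (290,147), so the board's x points along world +X, yawed about 10°. Computing its pose from those three.

```bash
cat >> h.py <<'E'
def fit(L,X):
    """2D rigid fit of local points L to world X: origin, yaw, residual"""
    L=np.array(L,float);X=np.array(X)[:,:2];a=(L-L.mean(0))@[1,1j];b=(X-X.mean(0))@[1,1j]
    t=np.angle((a.conj()*b).sum());M=np.array([[np.cos(t),-np.sin(t)],[np.sin(t),np.cos(t)]])
    c=X.mean(0)-M@L.mean(0);return c,t,X-(L@M.T+c)
def tool(o,d):
    """world shift -> tool units"""
    return (R.from_rotvec(o['orientation']).as_matrix().T@np.array(d))/0.2
def blob(p,uv,r,fn):
    """centroid of pixels near uv for which fn(crop float) holds"""
    u,v=map(int,np.round(uv));c=p['pixels'][v-r:v+r+1,u-r:u+r+1].astype(float);m=fn(c)
    q=np.argwhere(m);return q.mean(0)[::-1]+[u-r,v-r],len(q)
E
python3 - <<'E'
from h import *
p,W,o=wrist()
g=lambda c:(c.min(2)>120)
for uv in [(374,119),(293,187)]: print(blob(p,uv,6,g))
a=blob(p,(374,119),6,g)[0];b=blob(p,(293,187),6,g)[0]
X=plane(p,W,[a,b,(290,147)],.003)
c,t,e=fit([(-.04,.055),(.04,-.04),(-.01,-.042)],X);print(c,np.degrees(t),e)
d=np.r_[c,0.008]-o['tcp_pos'];print(tool(o,d))
E
```

```text
(array([375.875 , 118.1875]), 80)
(array([292.11111111, 190.77777778]), 18)
[0.49864905 0.37690288] 11.945819256795644 [[-0.00171032  0.00113543]
 [ 0.00267936 -0.0012905 ]
 [-0.00096905  0.00015507]]
[0.02614223 0.03197836 1.11588475]
```

Request:
play_rows(
  commands=[
    [[-1,0.03,0.01,0.2,0],[-1,0.03,0.01,0.4,0],[-1,0.03,0.01,0.55,0],[-1,0.03,0.01,0.55,0],[-1,0.03,0.01,0.55,0]],
  ],
)

```text
clock: 2.95
tcp_pos: [0.4977, 0.3723, 0.1204]
orientation: [0.299, -3.124, 0.002]
contact_force: [0.2, 0.3, 0.4]
grip_width: 0.0852
gripper_force: 0.0
```

Run:
```python
from h import *
p,W,o=wrist('w2');print(o['tcp_pos'])
M=lambda q,t,l:np.array(q)+l@np.array([[np.cos(t),np.sin(t)],[-np.sin(t),np.cos(t)]])
L=np.array([(-.04,.055),(.04,-.04),(-.01,-.042)])
X=M((.505,.369),np.radians(10.4),L)
print('expect',proj(p,W,np.c_[X,[.003]*3]).round(1))
d=viewer.trace(p,'board')[0];r=cv2.minAreaRect(plane(p,W,np.argwhere(d['pixels'])[:,::-1],.003)[:,:2].astype(np.float32)*1000);print(d['score'],r)
```

```text
[0.49765635 0.37227609 0.12039941]
expect [[383.4 150.9]
 [270.8 238.6]
 [266.  185.2]]
0.93 ((505.76800537109375, 368.93505859375), (104.69282531738281, 132.0803985595703), 10.894285202026367)
```

View pics/w2.png

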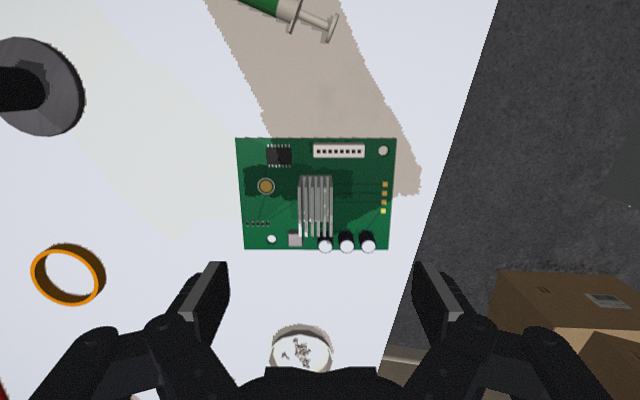

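Request:
play_rows(
  commands=[
    [[-1,-0.033,-0.023,0.15,0],[-1,-0.033,-0.023,0.3,0],[-1,-0.033,-0.023,0.45,0],[-1,-0.033,-0.023,0.53,0],[-1,-0.033,-0.023,0.56,0],[-1,-0.033,-0.023,0.56,0],[0.6,-0.033,-0.023,0.56,0],[1,-0.033,-0.023,0.56,0],[1,-0.033,-0.023,0.56,0],[1,-0.033,-0.023,0.56,0],[1,-0.033,-0.023,0.56,0],[1,-0.033,-0.023,0.56,0]],
  ],
  grip_force=50,
)

```text
clock: 4.05
tcp_pos: [0.5076, 0.3689, 0.0104]
orientation: [-0.295, 3.126, 0.002]
contact_force: [-0.5, 0.1, 7.0]
grip_width: 0.0251
gripper_force: 51.7
```

Request:
play_rows(
  commands=[
    [[1,0,0,0,0],[1,0,0,0,0],[1,0,0,0,0]],
  ],
)

```text
clock: 4.3
tcp_pos: [0.5076, 0.3689, 0.0104]
orientation: [-0.295, 3.126, 0.002]
contact_force: [-0.7, -0.5, 6.4]
grip_width: 0.0251
gripper_force: 51.7
```

Request:
play_rows(
  commands=[
    [[1,0,0,-0.1,0],[1,0,0,-0.3,0],[1,0,0,-0.5,0],[1,0,0,-0.7,0],[1,0,0,-0.9,0],[1,0,0,-1,0],[1,0,0,-1,0],[1,0,0,-1,0]],
  ],
)

```text
clock: 4.97
tcp_pos: [0.5071, 0.3683, 0.21]
orientation: [-0.295, 3.126, 0.002]
contact_force: [-1.7, 1.4, -3.9]
grip_width: 0.0252
gripper_force: 50.5
```

Run:
```python
from h import *
p,W,o=wrist('w3');print(o['tcp_pos'],o['grip_width'],o['contact_force'])
def w(P): print(tool(o,np.array(P)-o['tcp_pos']).round(3))
w((.45,.2,.25));w((.43,.0,.25));w((.57,-.205,.25))
```

```text
[0.5070842  0.36827895 0.21001866] 0.02518230972536075 [-1.70314449  1.3500219  -3.93162523]
[ 0.438 -0.773 -0.201]
[ 0.723 -1.737 -0.202]
[ 0.227 -2.874 -0.203]
```

View pics/w3.png

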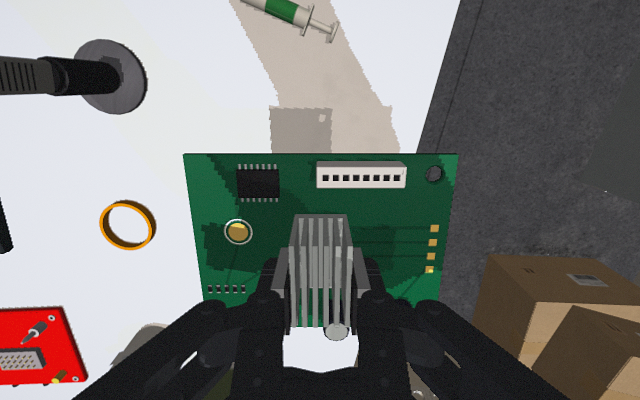

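Request:
play_rows(
  commands=[
    [[1,0.1,-0.15,-0.2,0],[1,0.2,-0.33,-0.2,0],[1,0.3,-0.5,-0.2,0],[1,0.38,-0.67,-0.2,0],[1,0.438,-0.77,-0.2,0],[1,0.438,-0.77,-0.2,0]],
  ],
)

```text
clock: 5.52
tcp_pos: [0.447, 0.1932, 0.2468]
orientation: [0.284, -3.123, 0.007]
contact_force: [0.0, -0.1, -2.3]
grip_width: 0.0251
gripper_force: 50.5
```

Request:
play_rows(
  commands=[
    [[1,0.06,-0.19,0,0],[1,0.12,-0.38,0,0],[1,0.18,-0.57,0,0],[1,0.24,-0.76,0,0],[1,0.28,-0.96,0,0],[1,0.28,-0.96,0,0]],
  ],
)

```text
clock: 6.02
tcp_pos: [0.4286, -0.0063, 0.2475]
orientation: [0.28, -3.125, 0.005]
contact_force: [0.3, -0.9, -3.3]
grip_width: 0.0252
gripper_force: 50.5
```

Request:
play_rows(
  commands=[
    [[1,0,-0.19,0,0],[1,0,-0.38,0,0],[1,0,-0.55,0,0],[1,-0.05,-0.75,0,-0.02],[1,-0.15,-0.9,0,-0.046],[1,-0.3,-1,0,-0.046],[1,-0.45,-1,0,-0.046],[1,-0.5,-1,0,-0.046],[1,-0.5,-1,0,-0.046],[1,-0.5,-1,0,-0.046]],
  ],
)

```text
clock: 6.85
tcp_pos: [0.5655, -0.1752, 0.247]
orientation: [0.41, -3.11, -0.001]
contact_force: [-0.5, 0.5, -3.0]
grip_width: 0.0254
gripper_force: 50.7
```

Run:
```python
from h import *
p,W,o=wrist('w4');print(o['clock'],o['tcp_pos'],o['grip_width'],o['joints'].round(2) if hasattr(o['joints'],'round') else o['joints'])
L=np.array([(-.04,.055,.043),(.04,-.04,.043),(0,0,.012)]);t=np.radians(14.9)
M=R.from_euler('z',t).as_matrix();print(proj(p,W,L@M.T+[.487,-.204,0]).round(1))
```

```text
6.85 [ 0.56551452 -0.17519276  0.24704132] 0.02542074745165418 [-0.14  0.34  0.43  1.76 -0.16  1.07  2.18]
[[369.1  42.6]
 [275.6 125.7]
 [313.7  85.7]]
```

View pics/w4.png

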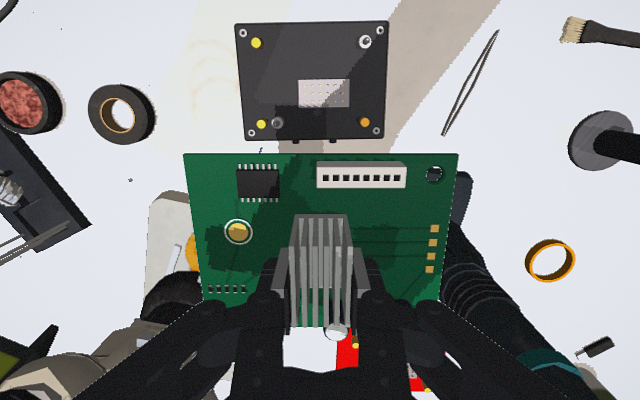

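The dark fixture's pin_a shows at (365,41) and pin_b at (277,122), so it has the expected orientation. The board in hand shows hole_a at (434,174) and the pad at (238,232).

Run:
```python
import cv2
a=cv2.imread('pics/w4.png')[10:250,170:470]
cv2.imwrite('pics/w4c.png',cv2.resize(a,None,fx=2.5,fy=2.5,interpolation=3))
```

```text
(no output)
```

View pics/w4c.png

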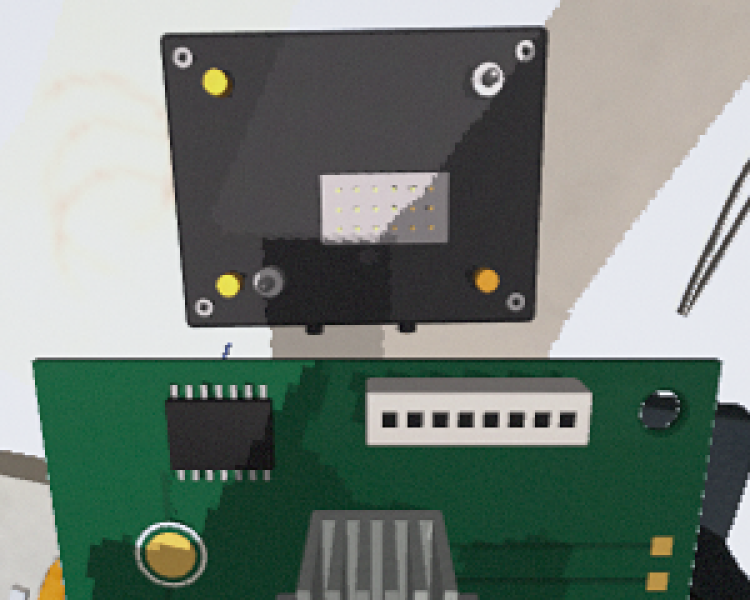

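Run:
```python
from h import *
p,W,o=wrist()
px=lambda a:np.array(a)/2.5+[170,10]
pins=plane(p,W,px([(487,79),(268,281)]),.026); cor=plane(p,W,px([(163,35),(547,29),(534,320),(190,325)]),.012)
Lp=[(-.04,.055),(.04,-.04)];Lc=[(-.062,-.082),(-.062,.082),(.062,.082),(.062,-.082)]
for L,X in [(Lp,pins),(Lc,cor),(Lp+Lc,np.r_[pins,cor])]:
    c,t,e=fit(L,X);print('fix',c.round(4),np.degrees(t).round(2),(e*1000).round(1).tolist())
cb=plane(p,W,px([(660,409),(170,554),(35,361),(720,360)]),o['tcp_pos'][2]-.0072)
Lb=[(-.04,.055),(-.01,-.042),(-.05,-.065),(-.05,.065)]
cB,tB,e=fit(Lb,cb);print('board',cB.round(4),np.degrees(tB).round(2),(e*1000).round(1).tolist(),'tool yaw',np.degrees(R.from_rotvec(o['orientation']).as_euler('zyx')))
print('tcp',o['tcp_pos'])
```

```text
fix [ 0.4848 -0.2062] 15.82 [[0.1, -0.1], [-0.1, 0.1]]
fix [ 0.4849 -0.2052] 15.82 [[0.8, 1.6], [1.9, -1.2], [-0.8, -1.6], [-1.9, 1.2]]
fix [ 0.4849 -0.2055] 15.82 [[0.1, -0.8], [-0.2, -0.6], [0.8, 2.0], [1.9, -0.9], [-0.8, -1.3], [-1.8, 1.5]]
board [ 0.5622 -0.177 ] 15.02 [[-0.2, -0.4], [0.2, -0.3], [-0.1, 0.6], [0.2, 0.0]] tool yaw [ 165.047717     -0.21891233 -179.98903044]
tcp [ 0.56488756 -0.17573828  0.24759331]
```

Request:
play_rows(
  commands=[
    [[1,0.12,-0.01,0,-0.009],[1,0.25,-0.02,0,-0.009],[1,0.38,-0.039,0,-0.009],[1,0.412,-0.039,0.1,-0.009],[1,0.412,-0.039,0.3,-0.009],[1,0.412,-0.039,0.5,-0.009],[1,0.412,-0.039,0.7,-0.009],[1,0.412,-0.039,0.85,-0.009],[1,0.412,-0.039,0.91,-0.009],[1,0.412,-0.039,0.91,-0.009],[1,0.412,-0.039,0.91,-0.009]],
  ],
)

```text
clock: 7.87
tcp_pos: [0.4887, -0.2054, 0.0681]
orientation: [-0.429, 3.112, -0.0]
contact_force: [-0.3, 0.1, -2.1]
grip_width: 0.025
gripper_force: 50.6
```

Run:
```python
from h import *
p,W,o=wrist('w5');print(o['tcp_pos'],o['contact_force'],np.degrees(R.from_rotvec(o['orientation']).as_euler('zyx')))
t=np.radians(15.82);M=R.from_euler('z',t).as_matrix();F=np.array([.4848,-.2060,0])
L=np.array([(-.04,.055,.043),(-.04,.055,.026),(.04,-.04,.043)]);print('pins',proj(p,W,L@M.T+F).round(1))
z=o['tcp_pos'][2]
L=np.array([(-.04,.055,z-.0072),(-.04,.055,z-.0104),(-.01,-.042,z-.0072),(-.05,-.065,z-.0072),(-.05,.065,z-.0072),(.04,-.04,z-.0072)]);print('seated-xy board',proj(p,W,L@M.T+F).round(1))
a=p['pixels'][130:290,160:480,::-1];cv2.imwrite('pics/w5c.png',cv2.resize(a,None,fx=2.5,fy=2.5,interpolation=3))
```

```text
[ 0.48867055 -0.20538106  0.0681317 ] [-0.30809099  0.12220027 -2.06430643] [1.64287966e+02 1.11223947e-02 1.79991260e+02]
pins [[425.4 163.6]
 [416.5 156.8]
 [257.2 291.2]]
seated-xy board [[437.  172.3]
 [434.7 170.6]
 [240.3 229.6]
 [184.2 152.3]
 [460.7 151.6]
 [251.4 310.6]]
```

View pics/w5c.png

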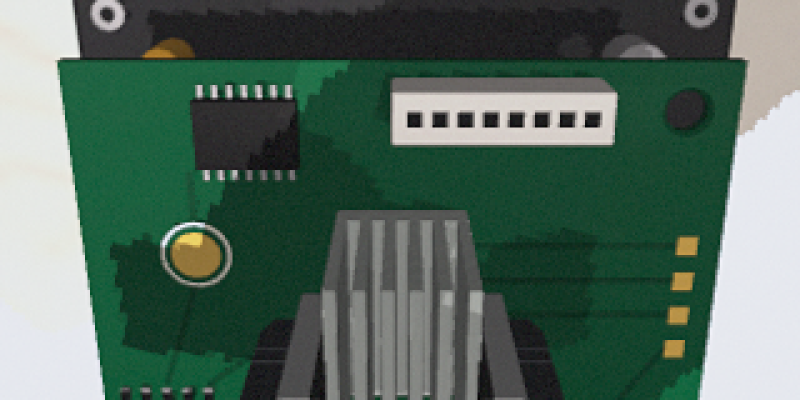

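Run:
```python
from h import *
p,W,o=wrist()
o4=dict(tcp_pos=np.array([.56489,-.17574,.24759]),orientation=R.from_euler('zyx',[165.0477,-.2189,-179.989],degrees=True).as_rotvec())
W4=cam(p,o4);b=plane(p,W4,np.array([(183,57),(525,50)])/2.5+[170,10],.012)
n=plane(p,W,np.array([(107,15),(702,12)])/2.5+[160,130],.012)
print(b[:,:2],n[:,:2],proj(p,W,b))
```

```text
[[ 0.45444224 -0.28972988]
 [ 0.41468419 -0.15084099]] [[ 0.4576713  -0.29056736]
 [ 0.41739613 -0.14975208]] [[204.96979563 131.27004944]
 [440.87140325 130.01837435]]
```

The hole in hand is at (435,174) and should be at (437,172), so about 1 mm off. The front bolts disagree by about 3 mm with the earlier view, so I back off 50 mm for a close look at pin_a.

Request:
play_rows(
  commands=[
    [[1,-0.12,0,-0.05,0],[1,-0.25,0,-0.1,0],[1,-0.25,0,-0.1,0],[1,-0.25,0,-0.1,0],[1,-0.25,0,-0.1,0]],
  ],
)

```text
clock: 8.38
tcp_pos: [0.5373, -0.1917, 0.0887]
orientation: [-0.43, 3.11, -0.001]
contact_force: [-0.3, -0.5, -2.5]
grip_width: 0.0251
gripper_force: 50.9
```

Run:
```python
from h import *
p,W,o=wrist('w6');print(o['tcp_pos'],[k for k in p],np.degrees(R.from_rotvec(o['orientation']).as_euler('zyx')))
t=np.radians(15.82);M=R.from_euler('z',t).as_matrix();F=np.array([.4848,-.2060,0])
L=np.array([(-.04,.055,.043),(-.04,.055,.026),(.04,-.04,.043)]);print('pins',proj(p,W,L@M.T+F).round(1))
a=p['pixels'][0:190,190:490,::-1];cv2.imwrite('pics/w6c.png',cv2.resize(a,None,fx=2.5,fy=2.5,interpolation=3))
```

```text
[ 0.53727936 -0.1917045   0.08869326] ['pixels', 'fovy', 'cx', 'cy', 'hand_eye', 'shot'] [1.64246457e+02 1.12387777e-01 1.79977996e+02]
pins [[424.   63.4]
 [415.3  65.1]
 [258.1 202.4]]
```

View pics/w6c.png

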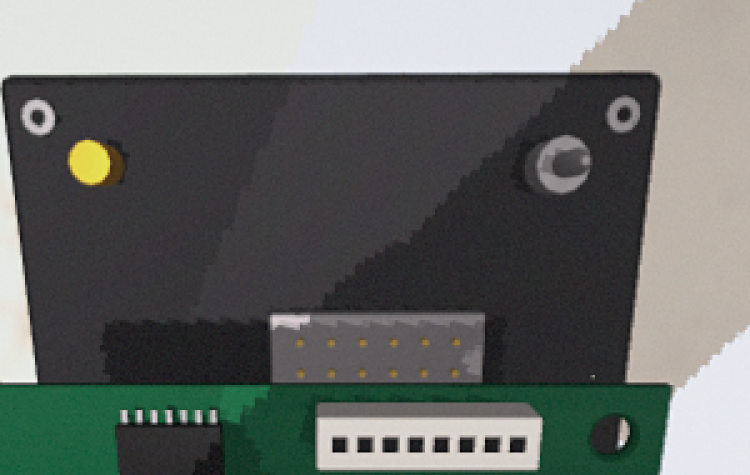

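Pin_a's shoulder is at (415.6,66) against a prediction of (415.3,65.1), so the fixture estimate holds. Moving to just above the pins.

Request:
play_rows(
  commands=[
    [[1,0.12,0.003,0,0],[1,0.24,0.006,0,0],[1,0.256,0.006,0.05,0],[1,0.256,0.006,0.12,0],[1,0.256,0.006,0.16,0],[1,0.256,0.006,0.16,0],[1,0.256,0.006,0.16,0],[1,0.256,0.006,0.16,0]],
  ],
)

```text
clock: 9.1
tcp_pos: [0.4877, -0.2044, 0.0557]
orientation: [-0.43, 3.112, -0.0]
contact_force: [0.4, -0.4, -2.6]
grip_width: 0.0251
gripper_force: 50.8
```

Run:
```python
from h import *
o=get_obs();print(o['tcp_pos'],o['contact_force'],o['orientation'],(tool(o,np.array([.4878,-.2045,.0364])-o['tcp_pos'])).round(4))
p,W,o=wrist()
t=np.radians(15.82);M=R.from_euler('z',t).as_matrix();F=np.array([.4851,-.2058,0]);z=o['tcp_pos'][2]
L=np.array([(-.04,.055,.043),(-.04,.055,z-.0072),(-.01,-.042,z-.0072)]);e=proj(p,W,L@M.T+F);print(e.round(1))
c=p['pixels'];g=lambda k:(k[...,0]>140)&(k[...,2]<110)
print('pad',blob(p,(238,232),14,g))
print(c[164:184:2,424:446:2].min(2))
```

```text
[ 0.48765642 -0.20439179  0.05566098] [ 0.38847215 -0.3623082  -2.57274509] [-4.29968759e-01  3.11153636e+00 -4.00441739e-04] [-0.0005 -0.0007  0.0963]
[[430.8 171.5]
 [434.4 174.4]
 [238.3 231.5]]
pad (array([237.728, 231.256]), 250)
[[ 27  25  32  26  31  34  37  22  26  32  24]
 [ 31  34  33  28  19  29  30  20   9  27  32]
 [ 35  27  24  61  81  37  40  44  21  13  32]
 [ 26  28  75 119  91  42  39  41  39   9  23]
 [ 24  32  93 141 130  41  40  34  41  11  14]
 [ 28  40  56  73  44  40  40  41  44  10   8]
 [ 27  29  39  38  40  37  45  36  25  18  13]
 [ 27  19  43  40  42  39  48  40  19  21  21]
 [ 27  21  25  37  45  40  18  14  19  27  23]
 [ 30  19  14  23  17  17  12  11  13  15  28]]
```

On target: the pin tip shows in the hole at (430,171), as expected. Lowering.

Request:
play_rows(
  commands=[
    [[1,0,0,0.02,0],[1,0,0,0.04,0],[1,0,0,0.06,0],[1,0,0,0.075,0],[1,0,0,0.075,0],[1,0,0,0.075,0]],
  ],
)

```text
clock: 9.65
tcp_pos: [0.4871, -0.2042, 0.04]
orientation: [0.43, -3.112, -0.0]
contact_force: [0.2, 0.8, -2.4]
grip_width: 0.0253
gripper_force: 50.8
```

Request:
play_rows(
  commands=[
    [[1,0,0,0.01,0],[1,0,0,0.018,0],[1,0,0,0.024,0],[1,0,0,0.024,0],[1,0,0,0.024,0]],
  ],
)

```text
clock: 10.07
tcp_pos: [0.4872, -0.2043, 0.0364]
orientation: [-0.43, 3.112, 0.001]
contact_force: [-3.7, 1.2, 9.7]
grip_width: 0.0252
gripper_force: 52.5
```

Request:
play_rows(
  commands=[
    [[0.3,0,0,-0.005,0],[-1,0,0,-0.005,0],[-1,0,0,-0.005,0],[-1,0,0,-0.005,0],[-1,0,0,-0.005,0],[-1,0,0,-0.005,0],[-1,0,0,-0.005,0],[-1,0,0,-0.01,0]],
  ],
)

```text
clock: 10.73
tcp_pos: [0.4871, -0.2042, 0.0373]
orientation: [0.43, -3.112, -0.0]
contact_force: [0.0, -0.5, -0.2]
grip_width: 0.0856
gripper_force: 0.0
```

Request:
play_rows(
  commands=[
    [[-1,0,0,-0.1,0],[-1,0,0,-0.3,0],[-1,0,0,-0.5,0],[-1,0,0,-0.7,0],[-1,0,0,-0.9,0],[-1,0,0,-0.9,0],[-1,0,0,-0.9,0]],
  ],
)

```text
clock: 11.32
tcp_pos: [0.4887, -0.2047, 0.2201]
orientation: [-0.429, 3.107, -0.002]
contact_force: [0.1, -0.1, 0.0]
grip_width: 0.0853
gripper_force: 0.0
```

Run:
```python
from h import *
p,W,o=wrist('w7');print(o['clock'],o['tcp_pos'],o['grip_width'])
t=np.radians(15.82);M=R.from_euler('z',t).as_matrix();F=np.array([.4851,-.2058,0])
L=np.array([(-.01,-.042,.0292),(-.04,.055,.043),(.04,-.04,.043)]);e=proj(p,W,L@M.T+F);print(e.round(1))
g=lambda k:(k[...,0]>130)&(k[...,2]<110)&(k[...,0]>k[...,2]*1.5)
uv,n=blob(p,e[0],10,g);print('pad',uv,n,plane(p,W,uv,.0292))
d=viewer.trace(p,'board')[0];r=cv2.minAreaRect(plane(p,W,np.argwhere(d['pixels'])[:,::-1],.0292)[:,:2].astype(np.float32)*1000);print(d['score'],r)
for n in ['top','scene']:
  q=viewer.grab_frame(n)
  for t in ['stand','tester']:
    for d in viewer.trace(q,t)[:2]: print(n,t,d['score'],np.round(d['rect']),[plane(q,cam(q),np.argwhere(d['pixels']).mean(0)[::-1],z)[0,:2].round(3) for z in (.005,.16)])
  print(proj(q,cam(q),[[.454,.132,0],[.454,.132,.16]]))
```

```text
11.3167 [ 0.48874261 -0.20469547  0.22012951] 0.08529010649867932
[[281.1 154.1]
 [377.5 126.6]
 [283.4 203.4]]
pad [nan nan] 0 [[nan nan nan]]
0.65 ((484.3582763671875, -205.30874633789062), (100.44131469726562, 130.18727111816406), 15.633004188537598)
top stand 0.52 [262. 228. 279. 246.] [array([0.46 , 0.141]), array([0.452, 0.125])]
top tester 0.32 [338. 222. 350. 246.] [array([ 0.489, -0.156]), array([ 0.479, -0.146])]
[[272.58563047 239.52526364]
 [268.5003265  237.58138462]]
scene stand 0.68 [247. 202. 268. 230.] [array([0.476, 0.164]), array([ 0.31 , -0.041])]
scene tester 0.67 [313. 232. 363. 266.] [array([ 0.512, -0.186]), array([ 0.338, -0.312])]
scene tester 0.66 [248. 182. 259. 205.] [array([0.611, 0.332]), array([0.415, 0.089])]
[[257.5119753  224.82663196]
 [253.52781184 184.02517128]]h.py:32: RuntimeWarning: Mean of empty slice.
  q=np.argwhere(m);return q.mean(0)[::-1]+[u-r,v-r],len(q)
  ret = um.true_divide(
```

Request:
play_rows(
  commands=[
    [[-1,0.05,0.1,-0.1,0],[-1,0.08,0.3,-0.15,0],[-1,0.08,0.5,-0.15,0],[-1,0.06,0.7,-0.15,0],[-1,0.058,0.9,-0.15,0],[-1,0.058,0.977,-0.15,0],[-1,0.058,0.977,-0.15,0]],
  ],
)

```text
clock: 12.3
tcp_pos: [0.422, -0.0154, 0.2471]
orientation: [0.441, -3.11, -0.002]
contact_force: [0.2, -0.4, -1.1]
grip_width: 0.0854
gripper_force: 0.0
```

Request:
play_rows(
  commands=[
    [[-1,-0.05,0.2,0,0],[-1,-0.12,0.4,0,0],[-1,-0.22,0.6,0,0],[-1,-0.35,0.696,0,0],[-1,-0.35,0.696,0,0],[-1,-0.35,0.696,0,0],[-1,-0.35,0.696,0,0]],
  ],
)

```text
clock: 12.88
tcp_pos: [0.4527, 0.1321, 0.2469]
orientation: [0.427, -3.111, 0.002]
contact_force: [0.3, -0.9, 0.4]
grip_width: 0.0853
gripper_force: 0.0
```

Run:
```python
from h import *
p,W,o=wrist('w8');print(o['clock'],o['tcp_pos'],o['joints'].round(2))
for t in ['tester','tester_grip','stand']:
    for d in viewer.trace(p,t)[:2]:
        X=plane(p,W,np.argwhere(d['pixels'])[:,::-1],.16)[:,:2];print(t,round(d['score'],2),np.round(d['rect']),cv2.minAreaRect(X.astype(np.float32)*1000))
e=proj(p,W,[[.455,.133,.16],[.455,.133,.005]]);print(e)
u,v=e[0].astype(int);g=cv2.cvtColor(p['pixels'],cv2.COLOR_RGB2GRAY)[v-40:v+44:2,u-44:u+44:2]
for r in g: print(''.join(' .:-=+*#%@'[min(9,x//26)] for x in r))
```

```text
12.8833 [0.45272566 0.132121   0.24686784] [-0.58  0.12  0.18  2.02 -0.02  1.01  1.45]
tester 0.65 [318. 170. 343. 227.] ((449.778076171875, 138.72340393066406), (42.858619689941406, 20.167024612426758), 17.068159103393555)
tester_grip 0.86 [316. 171. 345. 227.] ((449.41094970703125, 138.57574462890625), (43.39408874511719, 20.647186279296875), 15.413034439086914)
stand 0.9 [302. 137. 357. 190.] ((422.3825988769531, 128.0799560546875), (39.355587005615234, 42.419803619384766), 23.85384178161621)
[[321.55008976 204.58332991]
 [321.11995546 159.7749706 ]]
##########*::::::...           .::.::...=+++
##########*::::::... .          ::.::...++++
##########*::::::..             ::..::..++++
###########:::::::.      ...    ...:....++++
###########=:-::::..  .      ..  :.:...-####
###########*:-:-::.    ...... .  :.....*##*#
############:::--::   .......... .:::::#####
############+::--:-.. ..:........:-:::+#####
#############=-::::   .......... .:::-######
#############*::-::   .........: .:::#######
##############*:::: .......   ....::+#######
###############*:::  .......  ...:-#########

[... 649 characters left out ...]
#*:-----------###########
####################+:----------=###########
####################*----------:*###########
####################*:----------############
######################*=-:-----=############
###########################*+-=#############
############################################
############################################
###################################*########
####################*#######################
################################*###########
############################################
############################################
##############*#############################
############################################
############################################
```

```bash
cat > tf.py <<'E'
from h import *
from scipy.optimize import differential_evolution as de
def tfit(p,W,g0=(.452,.132)):
    g=cv2.cvtColor(p['pixels'],cv2.COLOR_RGB2GRAY);e=proj(p,W,[[*g0,.16],[*g0,.10]])
    u,v=e[0].astype(int);r0=int(e[1,1]);win=(slice(r0+4,v+40),slice(u-45,u+45))
    m=g[win]<160;S=4
    def sil(q):
        x,y,t=q;M=R.from_euler('z',t).as_matrix()
        B=np.array([(a*.012,b*.009,z) for a in(-1,1) for b in(-1,1) for z in(.088,.16)])@M.T+[x,y,0]
        uv=(proj(p,W,B)-[win[1].start,win[0].start]+.5)*S
        im=np.zeros((m.shape[0]*S,m.shape[1]*S),np.uint8);cv2.fillConvexPoly(im,cv2.convexHull(uv.astype(np.int32)),255)
        return cv2.resize(im,m.shape[::-1],interpolation=cv2.INTER_AREA)/255
    f=lambda q:np.abs(sil(q)-m).sum()
    s=de(f,[(g0[0]-.02,g0[0]+.02),(g0[1]-.02,g0[1]+.02),(-np.pi/2,np.pi/2)],seed=1,maxiter=60,tol=1e-6)
    return s.x,s.fun,m.sum(),f
E
python3 - <<'E'
from tf import *
p,W,o=wrist();x,fun,n,f=tfit(p,W);print(x,np.degrees(x[2]),fun,n)
for a in range(-80,91,20): print(a,f((x[0],x[1],np.radians(a))).round(0),end=' ')
print(tool(o,np.r_[x[:2],.102]-o['tcp_pos']))
E
```

```text
[0.45799745 0.14132587 0.13668062] 7.831222547583964 171.77254901960782 1220
-80 369.0 -60 332.0 -40 392.0 -20 369.0 0 219.0 20 272.0 40 319.0 60 387.0 80 423.0 [-0.03906872  0.03692056  0.72728303]
```

```bash
sed -i 's/slice(r0+4,v+40)/slice(v-11,v+40)/' tf.py
python3 - <<'E'
from tf import *
p,W,o=wrist();x,fun,n,f=tfit(p,W,(.455,.134));print(x,np.degrees(x[2]),fun,n)
for a in range(-80,91,20): print(a,f((x[0],x[1],np.radians(a))).round(0),end=' ')
print(tool(o,np.r_[x[:2],.102]-o['tcp_pos']),proj(p,W,[[.455,.134,.16],[*x[:2],.16]]))
d=viewer.trace(p,'stand')[0]['rect'];print(d,[plane(p,W,[[(d[0]+d[2])/2,d[1]]],z)[0,:2] for z in (0,.006)])
E
```

```text
[0.45813942 0.14143709 0.10184334] 5.835193382311021 34.294117647058826 831
-80 246.0 -60 219.0 -40 292.0 -20 244.0 0 80.0 20 127.0 40 195.0 60 285.0 80 311.0 [-0.03918958  0.03585362  0.72774503] [[322.24945047 204.56786829]
 [330.46115978 210.68314044]]
[300.1, 134.7, 356.0, 188.9] [array([0.42453794, 0.13374121]), array([0.42372766, 0.13336245])]
```

Request:
play_rows(
  commands=[
    [[-1,-0.039,0.036,0,0.05],[-1,-0.039,0.036,0,0.109],[-1,-0.039,0.036,0.1,0.109],[-1,-0.039,0.036,0.25,0.109],[-1,-0.039,0.036,0.4,0.109],[-1,-0.039,0.036,0.55,0.109],[-1,-0.039,0.036,0.68,0.109],[-1,-0.039,0.036,0.724,0.109],[-1,-0.039,0.036,0.724,0.109],[-1,-0.039,0.036,0.724,0.109]],
  ],
)

```text
clock: 14.07
tcp_pos: [0.4586, 0.1427, 0.1033]
orientation: [-0.162, 3.137, 0.0]
contact_force: [0.2, -0.5, 0.6]
grip_width: 0.0853
gripper_force: 0.0
```

Request:
play_rows(
  commands=[
    [[0.5,0,0,0,0],[0.8,0,0,0,0],[1,0,0,0,0],[1,0,0,0,0],[1,0,0,0,0],[1,0,0,0,0],[1,0,0,0,0],[1,0,0,0,0],[1,0,0,0,0],[1,0,0,0,0]],
  ],
  grip_force=60,
)

```text
clock: 14.9
tcp_pos: [0.4585, 0.143, 0.1032]
orientation: [-0.162, 3.137, 0.001]
contact_force: [-1.2, 0.4, 6.4]
grip_width: 0.0173
gripper_force: 59.2
```

Request:
play_rows(
  commands=[
    [[1,0,0,-0.05,0],[1,0,0,-0.15,0],[1,0,0,-0.25,0],[1,0,0,-0.35,0],[1,0,0,-0.45,0],[1,0,0,-0.55,0],[1,0,0,-0.65,0],[1,0,0,-0.65,0],[1,0,0,-0.65,0]],
  ],
)

```text
clock: 15.65
tcp_pos: [0.4586, 0.1428, 0.2337]
orientation: [-0.162, 3.135, 0.002]
contact_force: [-0.2, -0.1, -0.4]
grip_width: 0.0173
gripper_force: 58.7
```

Run:
```python
from h import *
o=get_obs();print(o['tcp_pos'],o['grip_width'],o['contact_force'],o['joints'].round(2))
for P in [(.435,-.0,.233),(.4867,-.2488,.233)]: print(tool(o,np.array(P)-o['tcp_pos']).round(3))
```

```text
[0.45863363 0.14284261 0.23374554] 0.017279257939771434 [-0.24501611 -0.05212998 -0.44744972] [-0.6   0.15  0.19  2.02 -0.03  0.98  1.28]
[ 0.191 -0.698  0.003]
[ 0.063 -1.962  0.002]
```

Request:
play_rows(
  commands=[
    [[1,0.05,-0.15,0,0],[1,0.1,-0.3,0,0],[1,0.15,-0.45,0,0],[1,0.19,-0.6,0,0],[1,0.19,-0.7,0,0],[1,0.19,-0.7,0,0]],
  ],
)

```text
clock: 16.15
tcp_pos: [0.4335, -0.0051, 0.2317]
orientation: [0.152, -3.136, 0.002]
contact_force: [-0.2, 0.6, -1.4]
grip_width: 0.0176
gripper_force: 58.7
```

Request:
play_rows(
  commands=[
    [[1,0,-0.16,0,0],[1,0,-0.32,0,0],[1,-0.02,-0.48,0,0],[1,-0.04,-0.64,0,0],[1,-0.06,-0.8,0,0],[1,-0.08,-0.9,0,0],[1,-0.1,-1,0,0],[1,-0.1,-1,0,0]],
  ],
)

```text
clock: 16.82
tcp_pos: [0.4755, -0.2009, 0.2318]
orientation: [0.155, -3.136, 0.004]
contact_force: [0.8, 0.3, -0.8]
grip_width: 0.017
gripper_force: 58.9
```

Request:
play_rows(
  commands=[
    [[1,-0.028,-0.13,0,0],[1,-0.028,-0.26,0,0],[1,-0.028,-0.26,0,0],[1,-0.028,-0.26,0,0],[1,-0.028,-0.26,0,0]],
  ],
)

```text
clock: 17.23
tcp_pos: [0.486, -0.247, 0.2317]
orientation: [0.163, -3.135, -0.002]
contact_force: [-0.2, 0.9, -1.1]
grip_width: 0.0176
gripper_force: 59.0
```

Run:
```python
from h import *
p,W,o=wrist('w9');print(o['clock'],o['tcp_pos'],o['grip_width'],o['contact_force'],o['joints'].round(2))
print(tool(o,np.array([.4867,-.2488,.2])-o['tcp_pos']).round(4))
P=o['tcp_pos'];M=R.from_rotvec(o['orientation']).as_matrix()
print('tip',proj(p,W,[P+M@[0,0,.087],P+M@[0,0,.057],P+M@[0,0,.02]]).round(1),'pad',proj(p,W,[.4867,-.2488,.0292]).round(1))
t=np.radians(15.8);Z=R.from_euler('z',t).as_matrix();print(proj(p,W,np.array([(-.05,-.065,.0292),(-.05,.065,.0292),(-.04,.055,.03)])@Z.T+[.4849,-.2057,0]).round(1))
d=viewer.trace(p,'board')[:1];print([(a['score'],a['rect']) for a in d])
for t in ['tester','tip_end','test_pad']: print(t,[(round(a['score'],2),np.round(a['rect'])) for a in viewer.trace(p,t)[:2]])
g=p['pixels'][100:262:3,258:382:2].astype(int)
for r in g: print(''.join('o' if (x[0]>x[2]*1.4 and x[0]>x[1] and x[0]>60) else 'g' if x[1]>x[0]*1.4 else ' .:-=+*#%@'[min(9,x.sum()//78)] for x in r))
```

```text
17.2333 [ 0.48597274 -0.24704763  0.23170645] 0.017645041988861784 [-0.1564956   0.88871028 -1.12095702] [-0.05  0.28  0.5   1.89 -0.16  1.01  2.19]
[-0.003  -0.0093  0.1585]
tip [[320.9 201.3]
 [321.  216.6]
 [321.2 242.1]] pad [[318.7 166. ]]
[[290.8 133.4]
 [413.4 111.7]
 [404.8 123.1]]
[(0.58, [291.6, 110.5, 418.9, 216.8])]
tester [(0.62, array([295., 198., 348., 371.]))]
tip_end [(0.67, array([274.,  97., 430., 225.]))]
test_pad [(0.89, array([295., 110., 423., 215.]))]
%%%%%%%%%%%%%%%%%%%%%%%%%%%%%%********************************
%%%%%%%%%%%%%%%%%%%%%%%%%%%%%*********************************
%%%%%%%%%%%%%%%%%%%%%%%%%%%%*************************++--:. ..
%%%%%%%%%%%%%%%%%%%%%%%%%%%*******************+-::.  .........
%%%%%%%%%%%%%%%%%%%%%%%%%%***********++-:.....................
%%%%%%%%%%%%%%%%%%%%%%%%%***+++-:.. ..........................
%%%%%%%%%%%%%%%%%%%#@@=--..................................ggg
%%%%%%%%%%%@@+=-.. ..::...........................gggggggggg:-
%%%%%%%%%*....:--:-::................... gggggggggg:--:=##%#%#
%%%%%%%%%=:-::::::-:-............gggggggggggggg+#####
[... 2081 characters left out ...]
%%%%%%%
%%%%%%%%%%%%%%%%%%%%%%%*g  .  ..  ..g  #%%%%%%%%%%%%%%%%%%%%%%
%%%%%%%%%%%%%%%%%%%%%%*.:::::::::::::::.+%%%%%%%%%%%%%%%%%%%%%
%%%%%%%%%%%%%%%%%%%%%+ ::::::::::::::::: =%%%%%%%%%%%%%%%%%%%%
%%%%%%%%%%%%%%%%%%%%% .:::::::::::::::::. @%%%%%%%%%%%%%%%%%%%
%%%%%%%%%%%%%%%%%%%%% .:::::::::::::::::. *%%%%%%%%%%%%%%%%%%%
%%%%%%%%%%%%%%%%%%%%* .:::::::::::::::::. +%%%%%%%%%%%%%%%%%%%
%%%%%%%%%%%%%%%%----: .:::::::::::::::::. :----*%%%%%%%%%%%%%%
%%%%%%%%%%%%%%%*::::: .:::::::::::::::::: .::::-%%%%%%%%%%%%%%
%%%%%%%%%%%%%%%:::::: .:::::::::::::::::: .:::::@%%%%%%%%%%%%%
%%%%%%%%%%@@@@%:::::. ::::::::::::::::::: .:::::#@@@@%%%%%%%%%
%%%%%%%%%-  . .::::: .::::::::::::::::::: .::::::g  g:@%%%%%%%
```

The gold pad shows at (318.6,166) and the brass tip at (319,202), both as predicted. Descending to about 10 mm above the pad.

Request:
play_rows(
  commands=[
    [[1,-0.003,-0.002,0.1,0],[1,-0.003,-0.002,0.22,0],[1,-0.003,-0.002,0.34,0],[1,-0.003,-0.002,0.45,0],[1,-0.003,-0.002,0.51,0],[1,-0.003,-0.002,0.525,0],[1,-0.003,-0.002,0.525,0],[1,-0.003,-0.002,0.525,0],[1,-0.003,-0.002,0.525,0]],
  ],
)

```text
clock: 18.23
tcp_pos: [0.488, -0.2492, 0.129]
orientation: [-0.162, 3.135, -0.001]
contact_force: [-0.2, -0.6, -0.9]
grip_width: 0.0173
gripper_force: 59.1
```

Run:
```python
from h import *
p,W,o=wrist('w10');print(o['clock'],o['tcp_pos'],o['contact_force'],np.degrees(R.from_rotvec(o['orientation']).as_euler('zyx')).round(2))
P=o['tcp_pos'];M=R.from_rotvec(o['orientation']).as_matrix()
e=proj(p,W,[P+M@[0,0,.087],P+M@[0,0,.057]]);q=proj(p,W,[.4867,-.2488,.0292]);print('tip',e.round(1),'pad',q.round(1))
u,v=q[0].astype(int)
g=p['pixels'][v-24:v+44:2,u-40:u+42:2].astype(int);print(u-40,v-24)
for r in g: print(''.join('o' if (x[0]>x[2]*1.4 and x[0]>x[1] and x[0]>60) else 'g' if x[1]>x[0]*1.4 else ' .:-=+*#%@'[min(9,x.sum()//78)] for x in r))
```

```text
18.2333 [ 0.48799013 -0.24922842  0.12903521] [-0.1745012  -0.57344671 -0.90936074] [1.7407e+02 1.3000e-01 1.7996e+02]
tip [[320.9 201.3]
 [321.  216.6]] pad [[321.7 194. ]]
281 169
...ggggggggggggggggg.  ..g:g+g=:-gggggggg
....ggggggggggggggggg-:--g-g-gggggggggggg
....ggggggggggggggggg=ggggggggggggggggggg
....ggggggggggggggggggggggggggggggggggggg
....gggggggggggggggggggggggggggggggggg:--
.....ggggggggggggggggggggggggggggggggg:-=
.....gggggggggggggggggggggggggggggggggg--
.....gggggggggggggggggggggggggggggggggg:-
.. ..gggggggggggggg:--ggggggggggggggggg:-
.....ggggggggggggg+:gg:+ggggggggggggggg::
......ggggggggggg+goooog+gggggggggggggg::
......gggggggggg-goooooo-gggggggggggggg::
...:..gggggggggg-:oooooog-ggggggggggggg::
::::..gggggggggg-goooooo:-gggggggggggggg:
::::::.ggggggggg:-oooooo-ggggggggggggggg:
::::::.gggggggggg=gooo::-ggggggggggggggg:
:::::::ggggggggggg-oo:=:gggggggggggggggg:
:::::::ggggggggggg.ooggggggggggggggggggg:
:::.:::ggggggggggg   ggggggggggggggggggg:
::::::::ggggggggg     gggggggggggggggggg:
::::::::gggggggg g.     gggggggggggggggg:
::::::::gggggggg .      ggggggggggggggggg
.::::::.ggggggg g        gggggggggggggggg
 :::::::ggggggg   g      gggggggggggggggg
=::::::::ggggg g g       gggggggggggggggg
%::::::::ggggg  .gg g   .gggggggggggggggg
%.:::::::ggggg            ggggggggggggggg
%.:::::::ggggg            ggggggggggggggg
%=:::::::ggggg    .  ..   ggggggggggggggg
%*::::::::gggggg ... ..   ggggggggggggggg
%%.::::::.gg   .. .  g...   ggggggggggggg
%%.:::::::gg.:::::::::::::::ggggggggggggg
%%::::::::g :::::::::::::::: gggggggggggg
%%=.:::::. .::::::::::::::::. gggggggg..:
```

Request:
play_rows(
  commands=[
    [[1,0,0.006,0.015,0],[1,0,0.006,0.03,0],[1,0,0.006,0.045,0],[1,0,0.006,0.055,0],[1,0,0.006,0.055,0],[1,0,0.006,0.055,0],[1,0,0.006,0.055,0]],
  ],
)

```text
clock: 18.87
tcp_pos: [0.4869, -0.2476, 0.1167]
orientation: [0.162, -3.137, -0.0]
contact_force: [0.3, 0.4, -0.6]
grip_width: 0.0172
gripper_force: 59.2
```

Run:
```python
from h import *
o=get_obs();print(o['tcp_pos'],o['contact_force'],o['moment'])
```

```text
[ 0.48687074 -0.24764977  0.1166563 ] [ 0.33403534  0.40093613 -0.63281642] [-0.00166293  0.02733745 -0.02348177]
```

Not touching yet (−0.6 N is the free reading). Stepping down 3 mm.

Request:
play_rows(
  commands=[
    [[1,0,0,0.005,0],[1,0,0,0.01,0],[1,0,0,0.015,0],[1,0,0,0.015,0],[1,0,0,0.015,0],[1,0,0,0.015,0]],
  ],
)

```text
clock: 19.37
tcp_pos: [0.487, -0.2477, 0.1138]
orientation: [-0.162, 3.137, -0.0]
contact_force: [-0.2, -0.5, 0.4]
grip_width: 0.0171
gripper_force: 59.2
```

Request:
play_rows(
  commands=[
    [[1,0,0,0.005,0],[1,0,0,0.01,0],[1,0,0,0.01,0],[1,0,0,0.01,0],[1,0,0,0.01,0]],
  ],
)

```text
clock: 19.78
tcp_pos: [0.487, -0.2477, 0.1117]
orientation: [-0.162, 3.137, -0.0]
contact_force: [0.9, -0.3, 1.7]
grip_width: 0.0173
gripper_force: 59.4
```

Request:
play_rows(
  commands=[
    [[1,0,0,0.003,0],[1,0,0,0.003,0],[1,0,0,0.003,0],[1,0,0,0.003,0]],
  ],
)

```text
clock: 20.12
tcp_pos: [0.4869, -0.2477, 0.1111]
orientation: [-0.162, 3.137, -0.0]
contact_force: [0.1, -0.4, 0.7]
grip_width: 0.0173
gripper_force: 59.4
```

Run:
```python
from h import *
Z=[]
for i in range(12):
    p,W,o=wrist('w11');Z.append(np.r_[o['contact_force'],o['tcp_pos']])
Z=np.array(Z);print(Z.mean(0).round(4),Z.std(0).round(4))
P=o['tcp_pos'];M=R.from_rotvec(o['orientation']).as_matrix()
e=proj(p,W,[P+M@[0,0,.087]]);q=proj(p,W,[.4867,-.2488,.0292]);print('tip',e.round(1),'pad',q.round(1))
u,v=q[0].astype(int);g=p['pixels'][v-20:v+24:2,u-30:u+32:2].astype(int);print(u-30,v-20)
for r in g: print(''.join('o' if (x[0]>x[2]*1.4 and x[0]>x[1] and x[0]>60) else 'g' if x[1]>x[0]*1.4 else ' .:-=+*#%@'[min(9,x.sum()//78)] for x in r))
```

```text
[ 0.172  -0.5956  1.0217  0.4869 -0.2477  0.1111] [0.3795 0.4438 0.3966 0.     0.     0.    ]
tip [[320.9 201.3]] pad [[319.4 203.1]]
289 183
ggggggggggggggggggggggggggggggg
ggggggggggggggggggggggggggggggg
ggggggggggggggggggggggggggggggg
ggggggggggggggggggggggggggggggg
ggggggggggggggggggggggggggggggg
ggggggggggggggggggggggggggggggg
ggggggggggggg+---+-gggggggggggg
gggggggggggg+gooog:-ggggggggggg
ggggggggggg=gooooo:-ggggggggggg
ggggggggggg=ooooooog=gggggggggg
gggggggggg:-ooooooog+gggggggggg
ggggggggggg+oo.g oo:=gggggggggg
ggggggggggg=g.     =ggggggggggg
:ggggggggggg. .    .ggggggggggg
.gggggggggg.        ggggggggggg
:gggggggggg g   .g . gggggggggg
:ggggggggg           .ggggggggg
::gggggggg           gggggggggg
::gggggggg   .     .  ggggggggg
::gggggggg   . g    g ggggggggg
:.gggggggg      .   g ggggggggg
:.gggggggg  g      .  ggggggggg
```

Request:
play_rows(
  commands=[
    [[1,0,0,0.003,0],[1,0,0,0.003,0],[1,0,0,0.003,0],[1,0,0,0.003,0],[1,0,0,0.003,0],[1,0,0,0.003,0]],
  ],
)

```text
clock: 21.22
tcp_pos: [0.4869, -0.2476, 0.1105]
orientation: [0.162, -3.137, -0.0]
contact_force: [0.1, -0.6, 1.8]
grip_width: 0.0171
gripper_force: 59.4
```

Run:
```python
from h import *
from bench import r
Z=[]
for i in range(12):
    p,W,o=wrist();Z.append(np.r_[o['contact_force'],o['tcp_pos']])
print(np.mean(Z,0).round(4),o['clock'])
for t in ['board']:
    d=viewer.trace(p,t)[0];print(d['score'],d['rect'])
if 0<np.mean(Z,0)[2]<3: print(r.hand_in())
```

```text
[ 0.2201 -0.6895  1.381   0.4869 -0.2476  0.1105] 21.7667
0.68 [278.3, 122.2, 464.7, 268.7]
the job is handed in; nothing more can be done
None
```

I handed the job in at 21.8 s with the board seated on the fixture's pins and released, and the tester held still on the round pad. I estimate it presses with about 2.3 N, the tip in 4–6 mm and 1–2 mm from the pad's centre. The hand-in returned no verdict, so I don't know how it was judged.

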